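Fetch the cactus from behind the glassware

ROBOT

A 6-joint arm with a two-finger parallel gripper is mounted at the origin on the work surface. World frame = base frame: x ahead of the robot, y to its left, z up, the work surface at z = 0. Lengths are in m, angles in rad, forces in N, time in s.
With the tool pointing down it reaches from about 0.3 to 0.875 m from the base axis. Payload 4.2 kg.
Tool frame: the origin (TCP) lies midway between the tips of the shut fingers; the grasp point (between the pads) lies 19 mm behind it; z points along the fingers, y is the line along which they close (so a half turn about z gives the same grasp; the last joint's range is limited). The gripper opens to 85 mm and grips with 20 to 120 N. Pads are 22 mm wide; open, the fingers measure 114 mm over their backs; the gripper's body (76 mm by 85 mm) begins 54 mm behind the grasp point. The pads swing forward as they close: fully open they stand 13 mm farther back than shut.
Start: joints at [1.116, 0.32, 1.565, -0, 1.257, -0.02], TCP at [0.242, 0.522, 0.231] pointing down, gripper open.
Joint ranges: [-3.11, 3.11], [-0.84, 2.01], [0.21, 2.61], [-1.34, 4.49], [0.05, 2.63], [-2.56, 2.56]. Speed limits (rad/s): [2.57, 2.57, 3.14, 3.14, 3.14, 3.14].

INTERFACE

Orientations are given as a unit quaternion [x, y, z, w].
In Python, from bench import * gives the robot as it stands.
- The arm moves only by the shell command python3 -m crank 'ROWS' [FORCE]. ROWS is JSON, a list of rows, each a list of 3 entries, a list of its own where there are three numbers: the shift along the tool's x, y, z in mm, then the turn, a rotation vector about the tool's x, y, z in degrees, then the closure, from -1 (fully open) to 1 (shut). In form: [[[x, y, z], [ax, ay, az], fingers], ...]. A call has 1 to 8 rows; each row shifts and turns the commanded pose from where the row before left it, along the tool's axes as they then stand; what a row does not reach is not made up. A row lasts 1/10 s, in which the tool goes at most 50 mm and 8.59 degrees, less where a joint would pass 70% of its speed; a pose out of reach is approached as far as the arm can. A call with a gripper value outside its range is refused whole. The fingers move at their own pace and stop on an object; FORCE is the grip in N (left out, the last holds). Time passes only in rows, so rows that do not move let the fingers close. It gives the time, the measured TCP pose, the force, the opening and the grip force at its end, in the units of the state.
- read_state(): the state, without advancing time (a new reading comes with each control period).
- capture(name): name is "side" or "top"; returns (picture, depth): 480x640x3 uint8, blue, green, red; 480x640 float32, m along the optical axis (not along the pixel's ray), 0 where there is no reading.
- camera_params(name): a dict with "K" (3x3 intrinsics, pixels), "position" and "rotation" of the camera in the world. Camera axes: x right, y up, looking along -z (the intrinsics and any distortion apply to the point x, -y, -z); pixel columns grow to the right and rows downward; lengths in m; the calibration is good to about 2 mm. A picture is of the moment at which its call begins. camera_params takes no time and is no camera call.
- close_job(): hands the job in; it is judged then, once.
Trained networks look in the newest picture that a camera, given by its name, has taken for a name from the list of things; names that differ only in an ending like _2 or _b are one class to them, and where a whole thing is asked for, a point or a joint stands for the part that bears it (a point fixed in the world has none). Each returns a list of dicts, best first, with "conf" (0 to 1); they miss things now and then, are a little off and sometimes report something else, mostly with a low value. They report only what shows in the picture. A call takes as long as a camera call. They do not tell look-alikes from the thing itself.
- recognise(label, camera): "extent" ([centre column, centre row, width, height] in pixels, round what is visible of it).
- masks_of(label, camera): "pixels" (480x640 bool, what is visible of it) and "extent" ([centre column, centre row, width, height] in pixels, round what is visible of it).
The state is a dict: "t": time; "joint_pos": joint angles; "qd": joint speeds; "joint_efforts": joint torques, N m; "tool_pos": TCP position; "tool_rot": TCP orientation; "ft_force": force on the tool from outside, world axes, zero at the start; "wrist_torque": the same for the moment, N m; "opening": finger opening in m; "grip_force": force on a finger pad.
Only numpy, scipy, OpenCV 4.12 (cv2) and the standard library are available. Lean on these libraries where they do the work, as an engineer would, in place of code of your own. Each camera call takes 0.05 s, during which the arm holds its last target. There are 200 camera calls.

TASK

The little potted cactus stands at the back of the wooden plant bay, behind the white jug and the tall beaker. Stand the jug and the beaker aside together in the steel tray, then set the cactus pot down inside the terracotta saucer, and only then put the jug back wholly on the large cork mat and the beaker back wholly on the small one. Keep all three upright, put them down gently rather than dropping them, and leave the small clay pot and the dropper bottle in the bay where they are.

Things in the scene. Friction and masses are not known exactly. Their poses are not given: they have to be found in the camera images.
- jug: White ceramic jug, 185 mm tall, about 0.42 kg. Foot 68 mm across, widest 72 mm, then a straight round neck 54 mm across from 120 to 185 mm height: grip the neck. Slim handle on its own -x side (55 to 135 mm height, out to 67 mm from the axis), small lip at the rim on +x: grip along its y. Origin: centre of its underside. It starts on the large mat, handle roughly towards the bay's open front.
- beaker: Tall straight glass beaker with white marks on one side, open at the top, 56 mm outside diameter, 140 mm tall, 3 mm wall, about 0.18 kg. Origin: centre of its underside. It starts on the small mat.
- cactus_pot: Small round black pot with a ball cactus, about 0.13 kg. Pot 55 mm tall, foot 42 mm across, straight collar 54 mm across from 39 to 55 mm height: grip the collar. The cactus (37 mm across) rises to 80 mm. Origin: centre of its underside. On the bay's floor, just behind and between jug and beaker, whose tops stand in a gripper's way.
- bay: Low wooden plant bay, fixed: floor 170 (x) by 300 mm (y), 10 mm thick, open towards its -x; back wall at +x 60 mm tall, side walls 40 mm tall, 8 mm thick. Origin: centre of the underside, on the table. In its frame the mats lie at x -20, y +62 and -62 mm, the cactus at x +30, y 0 (each a few mm off). Fingers closing along its y axis have the most room.
- mat_large: Round cork mat, 96 mm across, 6 mm thick, fixed on the bay's floor: the jug's place. Origin: centre of its underside, so its top is 6 mm higher.
- mat_small: Round cork mat, 80 mm across, 6 mm thick, fixed on the bay's floor: the beaker's place. Origin: centre of its underside, so its top is 6 mm higher. Left or right of the large mat.
- side_tray: Shallow stainless steel tray, fixed, 260 mm along its x, 150 mm along its y, rim 16 mm high, walls 4 mm; its floor lies 4 mm above its origin. Origin: centre of its underside, on the table, to the robot's left or right. Room for jug and beaker one behind the other along x.
- saucer: Terracotta plant saucer, fixed, 104 mm across the rim, 14 mm high, inner floor about 82 mm across and 5 mm above its origin. Origin: centre of its underside, on the table, on the side away from the tray.
- clay_pot: Small empty terracotta pot, 40 mm across, 38 mm tall, in one back corner of the bay. Bystander, not to be moved. Origin: centre of its underside.
- dropper: Small amber glass bottle with a black cap, 28 mm across, 55 mm tall, in the other back corner of the bay. Bystander, not to be moved. Origin: centre of its underside.
Mind the look-alikes: they are no part of the job. Of the things shaped like the beaker, the glass one is meant.

How it is judged:
On the way, in this order (a step that is already met when the one before it is completed fails the run):
1. the jug and the beaker both stand released in the steel tray while the cactus pot is still in its place at the back of the bay (x of jug in the frame of side_tray between -0.105 and 0.105 m and y of jug in the frame of side_tray between -0.05 and 0.05 m and z of jug in the frame of side_tray between 0.001 and 0.009 m and linear speed of each of jug, beaker below 0.03 m/s and contact force between each of jug, beaker and the fingers below 0.3 N and angle between each of jug, beaker's own z axis and vertical below 0.09 rad and x of beaker in the frame of side_tray between -0.105 and 0.105 m and y of beaker in the frame of side_tray between -0.05 and 0.05 m and z of beaker in the frame of side_tray between 0.001 and 0.009 m and distance of cactus_pot from where it was at the start of the episode below 0.02 m), for 0.2 s.
2. the cactus pot stands released in the saucer while jug and beaker still stand in the tray (horizontal distance between cactus_pot and saucer below 0.018 m and z of cactus_pot in the frame of saucer between 0.002 and 0.01 m and linear speed of each of cactus_pot, jug, beaker below 0.03 m/s and contact force between each of cactus_pot, jug, beaker and the fingers below 0.3 N and angle between each of cactus_pot, jug, beaker's own z axis and vertical below 0.09 rad and x of jug in the frame of side_tray between -0.105 and 0.105 m and y of jug in the frame of side_tray between -0.05 and 0.05 m and z of jug in the frame of side_tray between 0.001 and 0.009 m and x of beaker in the frame of side_tray between -0.105 and 0.105 m and y of beaker in the frame of side_tray between -0.05 and 0.05 m and z of beaker in the frame of side_tray between 0.001 and 0.009 m), for 0.2 s.
At the end, for the whole second after the job is handed in: The cactus pot stands upright in the saucer (centre within 18 mm of the saucer's), the jug stands upright on the large mat (within 14 mm of its centre) and the beaker on the small mat (within 12 mm), all three released and at rest (horizontal distance between jug and mat_large below 0.014 m and z of jug in the frame of mat_large between 0.003 and 0.01 m and linear speed of each of jug, beaker, cactus_pot below 0.03 m/s and contact force between each of jug, beaker, cactus_pot and the fingers below 0.3 N and angle between each of jug, beaker, cactus_pot's own z axis and vertical below 0.09 rad and horizontal distance between beaker and mat_small below 0.012 m and z of beaker in the frame of mat_small between 0.003 and 0.01 m and horizontal distance between cactus_pot and saucer below 0.018 m and z of cactus_pot in the frame of saucer between 0.002 and 0.01 m); the robot touches nothing.
It fails at once if the jug, the beaker or the cactus pot is tipped more than about 30 degrees (angle between any of jug, beaker, cactus_pot's own z axis and vertical above 0.52 rad).
It fails at once if the clay pot or the dropper bottle is moved by more than 25 mm (distance of any of clay_pot, dropper from where it was at the start of the episode above 0.025 m).
It fails at once if the jug, the beaker or the cactus pot is dropped or knocked: it moves faster than 0.5 m/s (a fall of about 13 mm) with no finger on it ((linear speed of jug above 0.5 m/s and contact force between jug and the fingers below 0.05 N) or (linear speed of beaker above 0.5 m/s and contact force between beaker and the fingers below 0.05 N) or (linear speed of cactus_pot above 0.5 m/s and contact force between cactus_pot and the fingers below 0.05 N)).
It also fails if it takes over 112 s, if anything falls off the work surface, if the arm or the gripper's body presses on something with over 40 N, if the wrist force passes 120 N, or if a joint passes its speed limit or range.

## Working session

There is one attempt and no reset: what is moved stays moved. The work goes in short steps, Python scripts to look and compute and a shell command to move; the robot and the scene stay as the last step left them, time stands still between calls to the robot, and variables do not carry over. Pictures are saved under pics/ and viewed, at most 14 in all, crops included, and the job is handed in when it is done.

```bash
ls; mkdir -p pics
python3 - <<'E'
from bench import *
import cv2
s=read_state(); print(s)
for n in("top","side"):
    p,d=capture(n); cv2.imwrite(f"pics/{n}0.png",p); c=camera_params(n); print(n,c)
E
```

```text
pics
{'t': 0.0, 'joint_pos': array([ 1.11595284e+00,  3.20290711e-01,  1.56567575e+00,  2.74070761e-05,
        1.25740270e+00, -1.99968844e-02]), 'qd': array([ 0.00087695, -0.00168609, -0.00063359, -0.000995  , -0.00118485,
        0.00146576]), 'joint_efforts': array([-2.94526435e-03, -4.15527391e+01, -2.34161496e+01, -4.33083005e-05,
        8.40252964e-03,  3.20858817e-05]), 'tool_pos': array([0.24201121, 0.52106275, 0.23048422]), 'tool_rot': array([ 2.15718358e-01,  9.76455222e-01, -8.60274349e-04, -2.21581178e-04]), 'ft_force': array([-0.15507501,  0.5465025 ,  0.03640664]), 'wrist_torque': array([ 0.00954495,  0.01542263, -0.02189129]), 'grip_force': 0.0, 'opening': 0.08516767441288835}
top {'K': array([[459.32843488,   0.        , 325.67942374],
       [  0.        , 459.32843488, 244.68288079],
       [  0.        ,   0.        ,   1.        ]]), 'position': array([ 0.34382902, -0.00967238,  0.98240822]), 'rotation': array([-0.06768066,  0.07174151,  0.70506005, -0.70225552])}
side {'K': array([[467.86022428,   0.        , 326.55060467],
       [  0.        , 467.86022428, 242.12627476],
       [  0.        ,   0.        ,   1.        ]]), 'position': array([ 0.828     , -0.58250907,  0.69784069]), 'rotation': array([0.37638131, 0.08775679, 0.23229924, 0.89256536])}
```

View pics/top0.png

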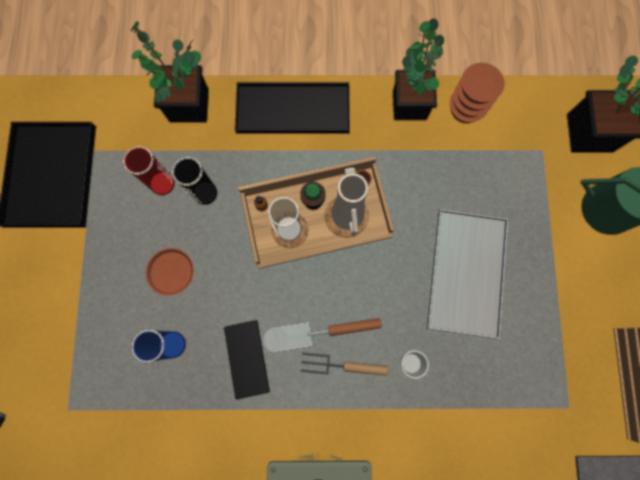

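View pics/side0.png

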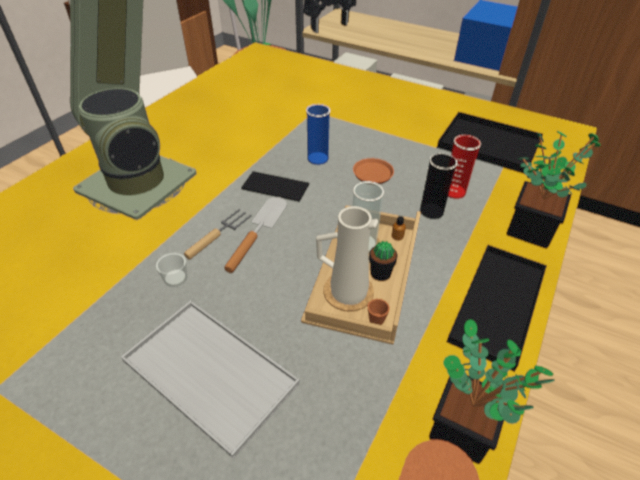

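The top view has +x up and +y to the left. The bay is at (315,212), with the jug on its right at (350,195), the glass beaker on its left at (285,220), and the cactus at (313,193). The tray is on the right at (467,275) and the saucer on the left at (170,272). The blue, red and black beakers and the short glass at (415,365) are look-alikes.

```bash
cat > h.py <<'E'
from bench import *
import numpy as np, cv2
from scipy.spatial.transform import Rotation as R
from scipy.optimize import least_squares
def cam(n):
    c=camera_params(n); return c["K"],np.array(c["position"]),R.from_quat(c["rotation"]).as_matrix()
def cloud(n,d):
    K,p,M=cam(n); v,u=np.mgrid[:480,:640]
    c=np.stack([(u-K[0,2])/K[0,0]*d,-(v-K[1,2])/K[1,1]*d,-d],-1)
    w=c@M.T+p; w[d<=0]=np.nan; return w
def proj(n,P):
    K,p,M=cam(n); c=(np.atleast_2d(P)-p)@M
    return np.stack([K[0,2]+K[0,0]*c[:,0]/-c[:,2],K[1,2]+K[1,1]*c[:,1]/c[:,2]],-1)
def ray(n,u,v,z):
    K,p,M=cam(n); r=M@np.array([(u-K[0,2])/K[0,0],-(v-K[1,2])/K[1,1],-1]); return (p+r*(z-p[2])/r[2])[:2]
def circ(P,r=None):
    x0=np.r_[np.median(P,0),r or .03]
    f=(lambda q:np.hypot(*(P-q[:2]).T)-(r or q[2]))
    return least_squares(f,x0,loss="soft_l1",f_scale=.002).x
E
python3 - <<'E'
from h import *
print(R.from_quat(camera_params("top")["rotation"]).as_matrix().round(2))
for n in("top","side"):
    p,d=capture(n); w=cloud(n,d); np.save(n+"w.npy",w); print(n,(d>0).mean())
    for l in("jug","beaker","cactus_pot","bay","mat_large","mat_small","side_tray","saucer","clay_pot","dropper"):
        for m in masks_of(l,n)[:4]:
            P=w[m["pixels"]]; P=P[~np.isnan(P[:,0])]
            np.save(f"m_{n}_{l}_{int(m['extent'][0])}.npy",m["pixels"])
            print(l,round(m["conf"],2),np.round(m["extent"]),len(P),m["pixels"].sum(),"med",np.median(P,0).round(3) if len(P) else 0,"5/95",np.percentile(P,[3,97],axis=0).round(3).tolist() if len(P) else 0)
E
```

```text
[[-0.    0.98 -0.2 ]
 [-1.   -0.    0.01]
 [ 0.01  0.2   0.98]]
top 0.9958919270833333
jug 0.63 [350. 204.  39.  69.] 1649 1656 med [ 0.589 -0.062  0.141] 5/95 [[0.549, -0.088, 0.038], [0.634, -0.033, 0.203]]
beaker 0.95 [150. 168.  52.  46.] 1505 1511 med [0.676 0.343 0.096] 5/95 [[0.654, 0.321, 0.003], [0.707, 0.374, 0.141]]
beaker 0.75 [157. 347.  54.  32.] 1406 1407 med [0.33  0.307 0.094] 5/95 [[0.305, 0.277, 0.012], [0.355, 0.33, 0.142]]
beaker 0.72 [194. 181.  45.  49.] 1288 1293 med [0.655 0.251 0.096] 5/95 [[0.631, 0.225, 0.016], [0.684, 0.278, 0.142]]
beaker 0.63 [284. 220.  38.  42.] 1071 1076 med [0.583 0.066 0.104] 5/95 [[0.546, 0.038, 0.021], [0.598, 0.089, 0.158]]
cactus_pot 0.61 [315. 196.  24.  31.] 578 581 med [0.629 0.012 0.068] 5/95 [[0.611, -0.01, 0.023], [0.66, 0.035, 0.092]]
bay 0.73 [315. 211. 154. 107.] 7733 7760 med [0.602 0.014 0.012] 5/95 [[0.507, -0.143, 0.003], [0.708, 0.153, 0.062]]
mat_large 0.69 [346. 216.  44.  38.] 386 388 med [ 0.583 -0.032  0.017] 5/95 [[0.559, -0.102, 0.013], [0.631, -0.014, 0.021]]
mat_small 0.56 [292. 232.  38.  32.] 312 312 me
[... 1331 characters left out ...]
 5271 5298 med [ 0.643 -0.067  0.01 ] 5/95 [[0.53, -0.154, 0.003], [0.713, 0.156, 0.06]]
mat_small 0.48 [374. 170.  39.  27.] 836 840 med [0.478 0.323 0.005] 5/95 [[0.436, 0.273, 0.002], [0.525, 0.364, 0.014]]
side_tray 0.76 [209. 381. 178. 157.] 14017 14065 med [ 0.489 -0.325  0.003] 5/95 [[0.353, -0.398, 0.001], [0.602, -0.244, 0.015]]
saucer 0.87 [374. 170.  41.  26.] 833 837 med [0.479 0.323 0.005] 5/95 [[0.437, 0.271, 0.002], [0.525, 0.364, 0.014]]
clay_pot 0.74 [377. 312.  23.  22.] 463 465 med [ 0.675 -0.089  0.036] 5/95 [[0.659, -0.113, 0.014], [0.693, -0.078, 0.048]]
dropper 0.51 [396. 228.  15.  23.] 257 259 med [0.628 0.116 0.041] 5/95 [[0.616, 0.11, 0.014], [0.639, 0.129, 0.065]]
```

Run:
```python
from h import *
import glob
W={n:np.load(n+"w.npy") for n in("top","side")}
def pts(l,u,n): return (lambda P:P[~np.isnan(P[:,0])])(W[n][np.load(f"m_{n}_{l}_{u}.npy")])
def fit(l,us,z0,z1,r):
    A=[]
    for n,u in us:
        P=pts(l,u,n); Q=P[(P[:,2]>z0)&(P[:,2]<z1)][:,:2]; A.append(Q)
        if len(Q)>5: print(l,n,len(Q),circ(Q,r)[:2].round(4),"free",circ(Q).round(4))
    Q=np.vstack(A); print(l,"both",circ(Q,r)[:2].round(4),"minCirc",[np.round(x,4) for x in cv2.minEnclosingCircle(Q.astype(np.float32))])
import os
print(sorted(os.path.basename(f) for f in glob.glob("m_*")))
J=[("top",[f for f in glob.glob("m_top_jug*")][0].split("_")[-1][:-4]),("side",glob.glob("m_side_jug*")[0].split("_")[-1][:-4])]
fit("jug",J,.14,.19,.027); fit("jug",J,.19,.206,.026)
B=[("top",[f for f in glob.glob("m_top_beaker_28*")][0].split("_")[-1][:-4]),("side",glob.glob("m_side_beaker_36*")[0].split("_")[-1][:-4])]
fit("beaker",B,.149,.162,.0275)
for n,u in B:
  P=pts("beaker",u,n); print(np.histogram(P[:,2],np.arange(0,.18,.02)))
C=[(n,glob.glob(f"m_{n}_cactus*")[0].split("_")[-1][:-4]) for n in("top","side")]
fit("cactus_pot",C,.049,.064,.027)
S=[(n,glob.glob(f"m_{n}_saucer*")[0].split("_")[-1][:-4]) for n in("top","side")]
fit("saucer",S,.011,.02,.05)
# jug handle
for n,u in J:
  P=pts("jug",u,n); c=np.array([.606,-.062]); q=P[(P[:,2]<.16)&(P[:,2]>.07)]; r=np.hypot(*(q[:,:2]-c).T); q=q[(r>.042)&(r<.075)]; print(n,len(q),q.mean(0).round(3) if len(q) else 0)
for l,lo,hi in(("side_tray",-.01,.03),("bay",.0,.07)):
  for n in("top","side"):
    P=pts(l,glob.glob(f"m_{n}_{l}*")[0].split("_")[-1][:-4],n)
    print(l,n,cv2.minAreaRect((P[(P[:,2]>lo)&(P[:,2]<hi)][:,:2]).astype(np.float32)))
# mats: points z ~0.016 +-0.0025 in bay
for l,c0 in(("mat_large",(.59,-.06)),("mat_small",(.575,.062))):
  for n in("top","side"):
    w=W[n].reshape(-1,3); print(l,n,((abs(w[:,2]-.016)<.002)&(np.hypot(*(w[:,:2]-c0).T)<.06)).sum())
```

```text
['m_side_bay_361.npy', 'm_side_beaker_317.npy', 'm_side_beaker_367.npy', 'm_side_beaker_438.npy', 'm_side_beaker_461.npy', 'm_side_cactus_pot_383.npy', 'm_side_clay_pot_377.npy', 'm_side_dropper_396.npy', 'm_side_jug_347.npy', 'm_side_mat_small_374.npy', 'm_side_saucer_373.npy', 'm_side_side_tray_208.npy', 'm_top_bay_315.npy', 'm_top_beaker_150.npy', 'm_top_beaker_157.npy', 'm_top_beaker_193.npy', 'm_top_beaker_284.npy', 'm_top_cactus_pot_315.npy', 'm_top_clay_pot_316.npy', 'm_top_dropper_262.npy', 'm_top_jug_349.npy', 'm_top_mat_large_346.npy', 'm_top_mat_small_291.npy', 'm_top_saucer_169.npy', 'm_top_side_tray_467.npy']
jug top 512 [ 0.6004 -0.0626] free [ 0.6013 -0.0622  0.0254]
jug side 1060 [ 0.6035 -0.0632] free [ 0.6042 -0.0641  0.0252]
jug both [ 0.6023 -0.0634] minCirc [array([ 0.5874, -0.0645]), np.float64(0.0439)]
jug top 319 [ 0.6038 -0.0618] free [ 0.6036 -0.0619  0.0252]
jug side 489 [ 0.6058 -0.0634] free [ 0.6056 -0.0635  0.0253]
jug both [ 0.6049 -0.063 ] minCirc [array([ 0.6093, -0.0627]), np.float64(0.0327)]
beaker top 196 [0.5725 0.064 ] free [0.5726 0.0642 0.0262
[... 692 characters left out ...]
 0.0492]
saucer both [0.4814 0.3156] minCirc [array([0.4822, 0.3169]), np.float64(0.0537)]
top 111 [ 0.55  -0.069  0.13 ]
side 228 [ 0.551 -0.073  0.112]
side_tray top ((0.4799257814884186, -0.32287871837615967), (0.15853272378444672, 0.2660379111766815), 81.27899169921875)
side_tray side ((0.47235143184661865, -0.3152161240577698), (0.15771323442459106, 0.2741588056087494), 81.56436157226562)
bay top ((0.6158409118652344, 0.004844248294830322), (0.19832336902618408, 0.3182118237018585), 12.932660102844238)
bay side ((0.5973280668258667, 0.03301812708377838), (0.17450225353240967, 0.3638432025909424), 13.028870582580566)
mat_large top 361
mat_large side 429
mat_small top 318
mat_small side 6
```

```bash
cat > go.py <<'E'
# usage: go.py x y z [yaw_deg of tool x]: remaining shift in tool axes (mm) and tool turn (deg)
from h import *; import sys
a=list(map(float,sys.argv[1:])); s=read_state(); Q=R.from_quat(s["tool_rot"])
print("t",round(s["t"],2),"tcp",s["tool_pos"].round(4),"open",round(s["opening"],4),"grip",round(s["grip_force"],1),"ft",s["ft_force"].round(1))
print("shift mm",(Q.inv().apply(np.array(a[:3])-s["tool_pos"])*1000).round(1))
y=np.radians(a[3] if len(a)>3 else 13.2); T=R.from_matrix(np.array([[np.cos(y),np.sin(y),0],[np.sin(y),-np.cos(y),0],[0,0,-1]]).T)
print("turn deg",np.degrees((Q.inv()*T).as_rotvec()).round(2), "q6",s["joint_pos"][5].round(2))
E
python3 -m crank '[[[0,0,-5],[0,0,8.4],-1],[[0,0,-5],[0,0,8.4],-1],[[0,0,-5],[0,0,8.4],-1],[[0,0,-5],[0,0,8.4],-1],[[0,0,-5],[0,0,8.4],-1],[[0,0,-5],[0,0,8.4],-1],[[0,0,-5],[0,0,8.4],-1],[[0,0,-5],[0,0,8.4],-1]]' 40
python3 -m crank '[[[0,0,0],[0,0,8.4],-1],[[0,0,0],[0,0,8.4],-1],[[0,0,0],[0,0,8.4],-1],[[0,0,0],[0,0,8.4],-1],[[0,0,0],[0,0,8.4],-1],[[0,0,0],[0,0,8.4],-1],[[0,0,0],[0,0,8.4],-1],[[0,0,0],[0,0,8.4],-1]]'
python3 -m crank '[[[0,0,0],[0,0,7],-1],[[0,0,0],[0,0,0],-1]]'
python3 go.py .604 -.063 .27
```

```text
t: 2.0
tool_pos: [0.2422, 0.5215, 0.2715]
tool_rot: [0.722, 0.692, 0.0, -0.0]
ft_force: [-0.2, -0.5, -0.3]
opening: 0.0854
grip_force: 0.0
t: 2.8
tool_pos: [0.2422, 0.5215, 0.2713]
tool_rot: [0.984, 0.177, 0.0, -0.0]
ft_force: [-0.8, 1.0, 0.1]
opening: 0.0851
grip_force: 0.0
t: 3.0
tool_pos: [0.2422, 0.5215, 0.2713]
tool_rot: [0.993, 0.119, 0.0, -0.0]
ft_force: [-0.0, -0.1, 0.6]
opening: 0.0853
grip_force: 0.0
t 3.0 tcp [0.2422 0.5215 0.2713] open 0.0853 grip 0.0 ft [-0.  -0.1  0.6]
shift mm [213.  653.6   1.3]
turn deg [-0.  -0.   0.5] q6 2.45
```

```bash
python3 -m crank '[[[10,33,0],[0,0,0],-1],[[10,33,0],[0,0,0],-1],[[10,33,0],[0,0,0],-1],[[10,33,0],[0,0,0],-1],[[10,33,0],[0,0,0],-1],[[10,33,0],[0,0,0],-1],[[10,33,0],[0,0,0],-1],[[10,33,0],[0,0,0],-1]]' >/dev/null
python3 -m crank '[[[11,33,0],[0,0,0.5],-1],[[11,33,0],[0,0,0],-1],[[11,33,0],[0,0,0],-1],[[11,33,0],[0,0,0],-1],[[11,33,0],[0,0,0],-1],[[11,33,0],[0,0,0],-1],[[11,33,0],[0,0,0],-1],[[11,33,0],[0,0,0],-1]]' > /dev/null
python3 -m crank '[[[11,33,0],[0,0,0],-1],[[11,33,0],[0,0,0],-1],[[11,33,0],[0,0,0],-1],[[12,26,0],[0,0,0],-1],[[0,0,0],[0,0,0],-1],[[0,0,0],[0,0,0],-1]]'
python3 go.py .604 -.063 .151
```

```text
t: 5.2
tool_pos: [0.6008, -0.0645, 0.2708]
tool_rot: [0.993, 0.115, -0.0, -0.0]
ft_force: [-0.3, 0.3, 0.6]
opening: 0.0856
grip_force: 0.0
t 5.2 tcp [ 0.6008 -0.0645  0.2708] open 0.0856 grip 0.0 ft [-0.3  0.3  0.6]
shift mm [  3.6  -0.6 119.8]
turn deg [-0.06  0.05  0.03] q6 1.21
```

```bash
python3 -m crank '[[[2,0,20],[0,0,0],-1],[[2,0,20],[0,0,0],-1],[[0,0,20],[0,0,0],-1],[[0,0,20],[0,0,0],-1],[[0,0,20],[0,0,0],-1],[[0,0,15],[0,0,0],-1],[[0,0,5],[0,0,0],-1],[[0,0,0],[0,0,0],-1]]' 50
python3 -m crank '[[[0,0,0],[0,0,0],1],[[0,0,0],[0,0,0],1],[[0,0,0],[0,0,0],1],[[0,0,0],[0,0,0],1],[[0,0,0],[0,0,0],1],[[0,0,0],[0,0,0],1],[[0,0,0],[0,0,0],1],[[0,0,0],[0,0,0],1]]' 50
python3 -m crank '[[[0,0,-4],[0,0,0],1],[[0,0,-8],[0,0,0],1],[[0,0,-10],[0,0,0],1],[[0,0,-12],[0,0,0],1],[[0,0,-12],[0,0,0],1],[[0,0,-12],[0,0,0],1],[[0,0,-12],[0,0,0],1],[[0,0,0],[0,0,0],1]]' 50
python3 go.py .414 -.311 .22
```

```text
t: 6.0
tool_pos: [0.6041, -0.0624, 0.1511]
tool_rot: [0.993, 0.116, -0.001, -0.0]
ft_force: [0.3, -0.2, 0.6]
opening: 0.0857
grip_force: 0.0
t: 6.8
tool_pos: [0.6054, -0.063, 0.1527]
tool_rot: [0.993, 0.115, 0.001, -0.0]
ft_force: [-0.2, 2.0, 6.5]
opening: 0.0528
grip_force: 53.0
t: 7.6
tool_pos: [0.606, -0.0635, 0.2239]
tool_rot: [0.993, 0.115, 0.002, 0.001]
ft_force: [-0.1, 0.6, -4.4]
opening: 0.0529
grip_force: 53.2
t 7.6 tcp [ 0.606  -0.0635  0.2239] open 0.0529 grip 53.2 ft [-0.1  0.6 -4.4]
shift mm [-243.5  197.1    3.1]
turn deg [ 0.09 -0.27 -0.01] q6 1.22
```

```bash
python3 -m crank '[[[-6,5,0],[0,0,0],1],[[-12,10,0],[0,0,0],1],[[-20,16,0],[0,0,0],1],[[-20,16,0],[0,0,0],1],[[-20,16,0],[0,0,0],1],[[-20,16,0],[0,0,0],1],[[-20,16,0],[0,0,0],1],[[-20,16,0],[0,0,0],1]]' >/dev/null
python3 -m crank '[[[-20,16,0],[0,0,0],1],[[-20,16,0],[0,0,0],1],[[-20,16,0],[0,0,0],1],[[-20,16,0],[0,0,0],1],[[-17,14,0],[0,0,0],1],[[-8,8,0],[0,0,0],1],[[0,0,0],[0,0,0],1],[[0,0,0],[0,0,0],1]]'
python3 go.py .414 -.311 .16
python3 - <<'E'
from h import *
p,d=capture("side"); cv2.imwrite("pics/side1.png",p); p,d=capture("top"); cv2.imwrite("pics/top1.png",p)
w=cloud("top",d); np.save("top1w.npy",w)
for c0 in((.60,-.063),):
  m=(abs(w[...,2]-.016)<.0025)&(np.hypot(w[...,0]-c0[0],w[...,1]-c0[1])<.065); print(m.sum())
g=cv2.resize(p[140:300,220:520],None,fx=2.6,fy=2.6,interpolation=cv2.INTER_CUBIC); cv2.imwrite("pics/top1c.png",g)
for l in("mat_large",):
  for k in masks_of(l,"top"): print(k["conf"],k["extent"],ray("top",*k["extent"][:2],.016))
E
```

```text
t: 9.2
tool_pos: [0.413, -0.3103, 0.221]
tool_rot: [0.993, 0.114, 0.0, -0.001]
ft_force: [-0.1, 0.1, -4.8]
opening: 0.053
grip_force: 53.6
t 9.2 tcp [ 0.413  -0.3103  0.221 ] open 0.053 grip 53.6 ft [-0.1  0.1 -4.8]
shift mm [ 0.7  1.  61. ]
turn deg [-0.06 -0.02 -0.05] q6 0.67
1253
0.9 [346.2, 215.8, 43.9, 43.5] [ 0.60106956 -0.06058275]
```

View pics/side1.png

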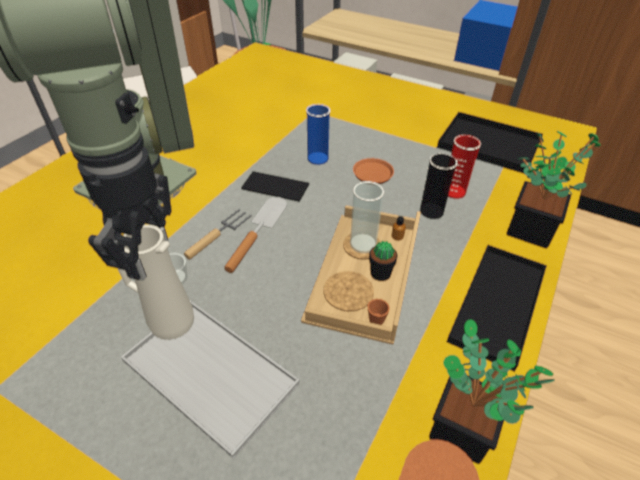

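View pics/top1c.png

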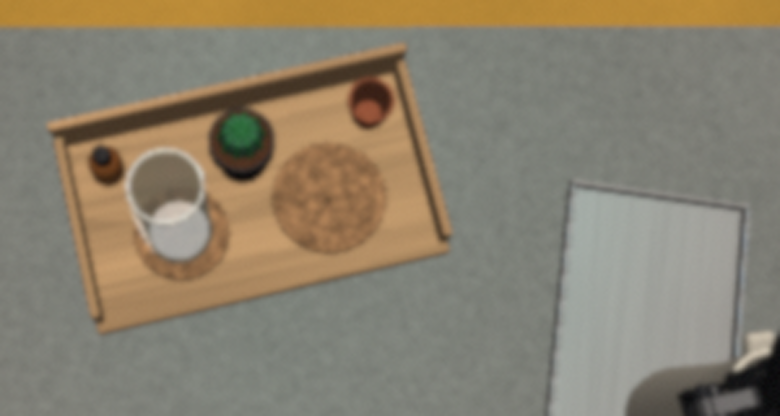

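The jug hangs upright at about (165,290) in the side view, over the near end of the tray. The bare large mat's centre is at (346,216) in the top view, which gives (0.601, -0.061). I'm lowering the jug now.

```bash
python3 -m crank '[[[0,0,10],[0,0,0],1],[[0,0,20],[0,0,0],1],[[0,0,20],[0,0,0],1],[[0,0,15],[0,0,0],1],[[0,0,8],[0,0,0],1],[[0,0,3],[0,0,0],1],[[0,0,0],[0,0,0],1]]'
python3 -m crank '[[[0,0,2],[0,0,0],1],[[0,0,0],[0,0,0],1],[[0,0,0],[0,0,0],1]]'
```

```text
t: 10.05
tool_pos: [0.4134, -0.3105, 0.1451]
tool_rot: [0.993, 0.115, -0.0, -0.0]
ft_force: [0.6, 0.1, -3.5]
opening: 0.0527
grip_force: 53.6
t: 10.35
tool_pos: [0.4133, -0.3108, 0.1438]
tool_rot: [0.993, 0.115, 0.0, 0.0]
ft_force: [-0.2, -0.1, -3.7]
opening: 0.0529
grip_force: 53.7
```

```bash
python3 -m crank '[[[0,0,2],[0,0,0],1],[[0,0,0],[0,0,0],1],[[0,0,0],[0,0,0],1]]'
python3 -m crank '[[[0,0,1.5],[0,0,0],1],[[0,0,0],[0,0,0],1],[[0,0,0],[0,0,0],1]]'
```

```text
t: 10.65
tool_pos: [0.4131, -0.3106, 0.1413]
tool_rot: [0.993, 0.115, 0.0, -0.0]
ft_force: [-0.8, 0.0, -4.5]
opening: 0.0527
grip_force: 53.7
t: 10.95
tool_pos: [0.4134, -0.3107, 0.1407]
tool_rot: [0.993, 0.115, 0.0, 0.0]
ft_force: [-1.9, 2.2, 5.2]
opening: 0.0531
grip_force: 54.3
```

```bash
python3 -m crank '[[[0,0,0],[0,0,0],0.2],[[0,0,0],[0,0,0],-0.3],[[0,0,0],[0,0,0],-1],[[0,0,0],[0,0,0],-1],[[0,0,0],[0,0,0],-1],[[0,0,-10],[0,0,0],-1],[[0,0,-20],[0,0,0],-1],[[0,0,-25],[0,0,0],-1]]'
python3 -m crank '[[[0,0,-25],[0,0,0],-1],[[0,0,-25],[0,0,0],-1],[[0,0,-20],[0,0,0],-1],[[0,0,0],[0,0,0],-1]]'
python3 go.py .573 .0636 .26
python3 - <<'E'
from h import *
p,d=capture("side"); cv2.imwrite("pics/side2.png",p); w=cloud("side",d)
for m in masks_of("jug","side")[:1]:
    P=w[m["pixels"]]; P=P[~np.isnan(P[:,0])]; Q=P[(P[:,2]>.175)&(P[:,2]<.195)][:,:2]
    print(m["conf"],circ(Q,.026)[:2],P[:,2].min(),P[:,2].max())
E
```

```text
t: 11.75
tool_pos: [0.4128, -0.3104, 0.1953]
tool_rot: [0.993, 0.115, -0.001, -0.001]
ft_force: [0.1, -0.3, -0.8]
opening: 0.0856
grip_force: 0.0
t: 12.15
tool_pos: [0.4145, -0.3117, 0.2684]
tool_rot: [0.993, 0.115, 0.003, 0.003]
ft_force: [-0.8, -0.3, 0.2]
opening: 0.0853
grip_force: 0.0
t 12.15 tcp [ 0.4145 -0.3117  0.2684] open 0.0853 grip 0.0 ft [-0.8 -0.3  0.2]
shift mm [ 239.9 -329.3    7.6]
turn deg [ 0.33 -0.27 -0.01] q6 0.67
0.87 [ 0.4146847  -0.31059141] -0.0026985854225251016 0.19162754313148223
```

View pics/side2.png

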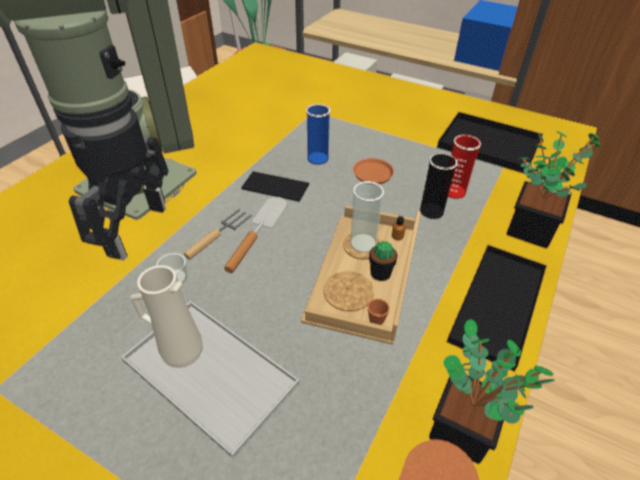

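The jug stands upright in the tray with its foot at about (180,355), at (0.414, -0.311). The beaker at (365,220) is next.

```bash
python3 -m crank '[[[24,-33,0],[0,0,0],-1],[[24,-33,0],[0,0,0],-1],[[24,-33,0],[0,0,0],-1],[[24,-33,0],[0,0,0],-1],[[24,-33,0],[0,0,0],-1],[[24,-33,0],[0,0,0],-1],[[24,-33,0],[0,0,0],-1],[[24,-33,0],[0,0,0],-1]]' >/dev/null
python3 -m crank '[[[24,-33,0],[0,0,0],-1],[[24,-32,0],[0,0,0],-1],[[0,0,10],[0,0,0],-1],[[0,0,0],[0,0,0],-1],[[0,0,0],[0,0,0],-1]]'
python3 go.py .573 .0636 .106
```

```text
t: 13.55
tool_pos: [0.5708, 0.0635, 0.2536]
tool_rot: [0.993, 0.115, -0.002, 0.0]
ft_force: [0.1, -1.4, 1.1]
opening: 0.0855
grip_force: 0.0
t 13.55 tcp [0.5708 0.0635 0.2536] open 0.0855 grip 0.0 ft [ 0.1 -1.4  1.1]
shift mm [  2.6   0.4 147.6]
turn deg [ 0.    0.18 -0.05] q6 1.43
```

```bash
python3 -m crank '[[[2.6,0,25],[0,0,0],-1],[[0,0,25],[0,0,0],-1],[[0,0,25],[0,0,0],-1],[[0,0,25],[0,0,0],-1],[[0,0,25],[0,0,0],-1],[[0,0,15],[0,0,0],-1],[[0,0,7],[0,0,0],-1],[[0,0,0],[0,0,0],-1]]' 30
python3 -m crank '[[[0,0,0],[0,0,0],1],[[0,0,0],[0,0,0],1],[[0,0,0],[0,0,0],1],[[0,0,0],[0,0,0],1],[[0,0,0],[0,0,0],1],[[0,0,0],[0,0,0],1],[[0,0,0],[0,0,0],1],[[0,0,0],[0,0,0],1]]' 30
python3 -m crank '[[[0,0,-4],[0,0,0],1],[[0,0,-10],[0,0,0],1],[[0,0,-18],[0,0,0],1],[[0,0,-20],[0,0,0],1],[[0,0,-20],[0,0,0],1],[[0,0,-18],[0,0,0],1],[[0,0,-10],[0,0,0],1],[[0,0,0],[0,0,0],1]]' 30
python3 go.py .542 -.331 .206
```

```text
t: 14.35
tool_pos: [0.5737, 0.064, 0.1073]
tool_rot: [0.993, 0.114, -0.001, 0.0]
ft_force: [0.6, -0.1, -0.5]
opening: 0.0859
grip_force: 0.0
t: 15.15
tool_pos: [0.5751, 0.0651, 0.1092]
tool_rot: [0.993, 0.115, 0.001, 0.0]
ft_force: [-1.2, 0.6, 5.8]
opening: 0.0565
grip_force: 32.3
t: 15.95
tool_pos: [0.575, 0.0652, 0.2094]
tool_rot: [0.993, 0.115, 0.002, -0.0]
ft_force: [-0.1, -0.6, -2.8]
opening: 0.0561
grip_force: 32.4
t 15.95 tcp [0.575  0.0652 0.2094] open 0.0561 grip 32.4 ft [-0.1 -0.6 -2.8]
shift mm [-122.6  378.2    3.1]
turn deg [ 0.02 -0.18 -0.01] q6 1.43
```

```bash
python3 -m crank '[[[-2,7,0],[0,0,0],1],[[-5,15,0],[0,0,0],1],[[-8,25,0],[0,0,0],1],[[-9,28,0],[0,0,0],1],[[-9,28,0],[0,0,0],1],[[-9,28,0],[0,0,0],1],[[-9,28,0],[0,0,0],1],[[-9,28,0],[0,0,0],1]]' >/dev/null
python3 -m crank '[[[-9,28,0],[0,0,0],1],[[-9,28,0],[0,0,0],1],[[-9,28,0],[0,0,0],1],[[-9,28,0],[0,0,0],1],[[-9,28,0],[0,0,0],1],[[-9,27,0],[0,0,0],1],[[-6,18,0],[0,0,0],1],[[-3,9,0],[0,0,0],1]]' >/dev/null
python3 -m crank '[[[0,0,0],[0,0,0],1],[[0,0,0],[0,0,0],1]]'
python3 go.py .542 -.331 .097
python3 - <<'E'
from h import *
p,d=capture("top"); cv2.imwrite("pics/top2.png",p)
cv2.imwrite("pics/top2c.png",cv2.resize(p[140:350,220:520],None,fx=2.6,fy=2.6,interpolation=cv2.INTER_CUBIC))
for l in("mat_large","mat_small","side_tray","cactus_pot"):
  for k in masks_of(l,"top")[:2]: print(l,k["conf"],np.round(k["extent"],1),ray("top",*k["extent"][:2],.016))
E
```

```text
t: 17.75
tool_pos: [0.5413, -0.3331, 0.2075]
tool_rot: [0.993, 0.115, -0.0, -0.001]
ft_force: [-0.3, 0.1, -1.9]
opening: 0.056
grip_force: 32.5
t 17.75 tcp [ 0.5413 -0.3331  0.2075] open 0.056 grip 32.5 ft [-0.3  0.1 -1.9]
shift mm [  1.1  -1.8 110.5]
turn deg [-0.08  0.01  0.  ] q6 0.77
mat_large 0.76 [346.4 216.5  47.9  46.6] [ 0.59949731 -0.06099658]
mat_small 0.56 [291.1 229.1  36.7  39.3] [0.57177522 0.05882916]
side_tray 0.59 [466.4 272.4  80.3 128.9] [ 0.47614342 -0.31425517]
side_tray 0.38 [260.5 205.1  18.2  15.3] [0.62575731 0.12611194]
cactus_pot 0.63 [312.9 194.3  20.3  29.3] [0.65000254 0.01183327]
```

View pics/top2c.png

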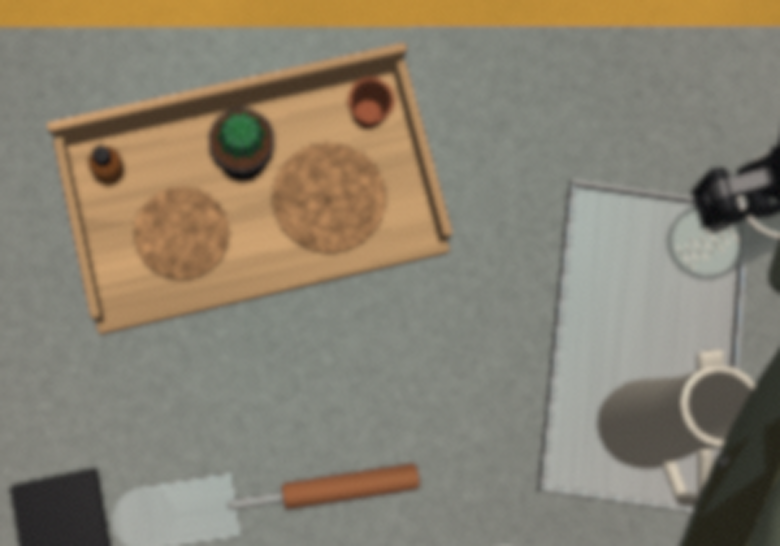

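The small mat is clear at crop (182,233) and the large mat at (329,197). The jug stands in the tray and the beaker hangs over the tray's far end. I'm lowering the beaker and fitting the mat circles.

```bash
python3 -m crank '[[[1,-1,15],[0,0,0],1],[[0,-1,25],[0,0,0],1],[[0,0,25],[0,0,0],1],[[0,0,20],[0,0,0],1],[[0,0,15],[0,0,0],1],[[0,0,6],[0,0,0],1],[[0,0,1],[0,0,0],1],[[0,0,0],[0,0,0],1]]'
python3 -m crank '[[[0,0,1.5],[0,0,0],1],[[0,0,0],[0,0,0],1],[[0,0,0],[0,0,0],1]]'
python3 - <<'E'
from h import *
p=cv2.imread("pics/top2.png")
for l,u,v,r in(("mat_large",346.3,216,20),("mat_small",290,229.6,16.5)):
    # radial gradient edges
    g=cv2.GaussianBlur(p,(0,0),.8).astype(float); E=[]
    for a in np.radians(np.arange(0,360,4)):
        rr=np.arange(r*.7,r*1.45,.25); m=np.stack([u+rr*np.cos(a),v+rr*np.sin(a)],-1).astype(np.float32)
        s=cv2.remap(g[...,1].astype(np.float32),m[:,:1],m[:,1:],cv2.INTER_LINEAR)[:,0]; k=np.argmax(np.gradient(s)); E.append(m[k])
    P=np.array([ray("top",*e,.016) for e in E]); q=circ(P); print(l,q.round(4),circ(P,.048 if "large" in l else .04)[:2].round(4))
E
```

```text
t: 18.8
tool_pos: [0.5425, -0.3319, 0.1015]
tool_rot: [0.993, 0.115, 0.001, 0.0]
ft_force: [-0.3, -0.1, -1.2]
opening: 0.056
grip_force: 32.5
t: 19.1
tool_pos: [0.5422, -0.3319, 0.0998]
tool_rot: [0.993, 0.115, 0.0, 0.0]
ft_force: [-0.1, 0.5, -1.9]
opening: 0.0562
grip_force: 32.6
mat_large [ 0.6011 -0.0607  0.0481] [ 0.6011 -0.0607]
mat_small [0.5708 0.062  0.04  ] [0.5708 0.062 ]
```

Both mat radii match the known sizes: large mat at (0.601, -0.061), small mat at (0.571, 0.062).

```bash
python3 -m crank '[[[0,0,1.5],[0,0,0],1],[[0,0,0],[0,0,0],1],[[0,0,0],[0,0,0],1]]' | grep -A2 -E "tool_pos|ft"
python3 -m crank '[[[0,0,1.5],[0,0,0],1],[[0,0,0],[0,0,0],1],[[0,0,0],[0,0,0],1]]'
```

```text
tool_pos: [0.5419, -0.3318, 0.0977]
tool_rot: [0.993, 0.115, -0.0, -0.0]
ft_force: [1.1, -0.4, -2.3]
opening: 0.0563
grip_force: 32.5
t: 19.7
tool_pos: [0.5422, -0.3318, 0.0973]
tool_rot: [0.993, 0.115, 0.0, 0.0]
ft_force: [-1.1, 1.4, 6.5]
opening: 0.0563
grip_force: 33.0
```

```bash
python3 -m crank '[[[0,0,0],[0,0,0],0.2],[[0,0,0],[0,0,0],-0.3],[[0,0,0],[0,0,0],-1],[[0,0,0],[0,0,0],-1],[[0,0,0],[0,0,0],-1],[[0,0,-10],[0,0,0],-1],[[0,0,-20],[0,0,0],-1],[[0,0,-25],[0,0,0],-1]]'
python3 -m crank '[[[0,0,-25],[0,0,0],-1],[[0,0,-25],[0,0,0],-1],[[0,0,-25],[0,0,0],-1],[[0,0,-10],[0,0,0],-1],[[0,0,0],[0,0,0],-1]]'
python3 go.py .6368 .0117 .22
python3 - <<'E'
from h import *
p,d=capture("side"); cv2.imwrite("pics/side3.png",p); w=cloud("side",d)
for l,z0,z1,r,c0 in(("jug",.175,.195,.026,(.41,-.31)),("beaker",.137,.15,.0275,(.54,-.33))):
  for m in masks_of(l,"side"):
    P=w[m["pixels"]]; P=P[~np.isnan(P[:,0])]; Q=P[(P[:,2]>z0)&(P[:,2]<z1)][:,:2]
    if len(Q)>20 and np.hypot(*(np.median(Q,0)-c0))<.06: print(l,m["conf"],circ(Q,r)[:2])
# cactus collar by two cameras
for m in masks_of("cactus_pot","side")[:1]:
    P=w[m["pixels"]]; Q=P[(P[:,2]>.049)&(P[:,2]<.064)][:,:2]; print("cactus",circ(Q,.027)[:2])
E
```

```text
t: 20.5
tool_pos: [0.5416, -0.3315, 0.1514]
tool_rot: [0.993, 0.115, -0.001, -0.001]
ft_force: [0.1, -0.1, 0.4]
opening: 0.0855
grip_force: 0.0
t: 21.0
tool_pos: [0.5426, -0.3322, 0.2382]
tool_rot: [0.993, 0.115, 0.001, 0.001]
ft_force: [0.0, 0.3, 0.1]
opening: 0.0851
grip_force: 0.0
t 21.0 tcp [ 0.5426 -0.3322  0.2382] open 0.0851 grip 0.0 ft [0.  0.3 0.1]
shift mm [ 170.1 -313.4   17.8]
turn deg [ 0.15 -0.15 -0.01] q6 0.77
jug 0.92 [ 0.41505977 -0.31056586]
beaker 0.78 [ 0.54099181 -0.33291875]
cactus [0.63650569 0.01315815]
```

View pics/side3.png

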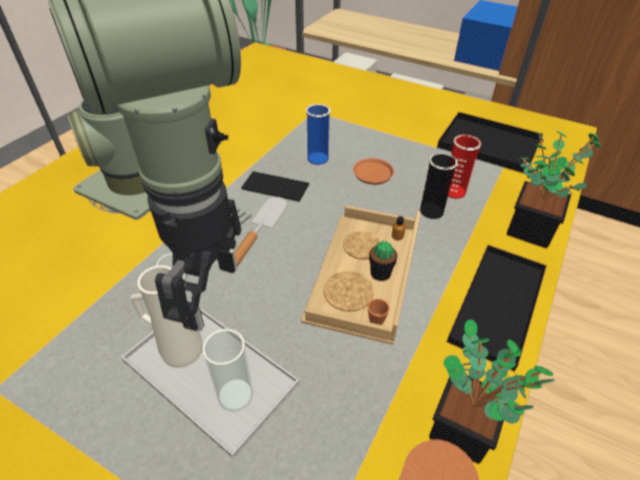

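Both stand upright in the tray, the jug at (178,345) and the beaker at (230,375). The cactus in the bay at (383,260) hasn't moved, so I'm going to it now.

```bash
python3 -m crank '[[[17,-31,0],[0,0,0],-1],[[17,-31,0],[0,0,0],-1],[[17,-31,0],[0,0,0],-1],[[17,-31,0],[0,0,0],-1],[[17,-31,0],[0,0,0],-1],[[17,-31,0],[0,0,0],-1],[[17,-31,0],[0,0,0],-1],[[17,-31,0],[0,0,0],-1]]' >/dev/null
python3 -m crank '[[[17,-31,10],[0,0,0],-1],[[17,-34,10],[0,0,0],-1],[[0,0,20],[0,0,0],-1],[[0,0,20],[0,0,0],-1],[[0,0,20],[0,0,0],-1],[[0,0,10],[0,0,0],-1],[[0,0,0],[0,0,0],-1],[[0,0,0],[0,0,0],-1]]'
python3 go.py .6366 .0122 .038
```

```text
t: 22.8
tool_pos: [0.6363, 0.0116, 0.1465]
tool_rot: [0.993, 0.115, 0.0, -0.0]
ft_force: [0.2, -0.1, 0.4]
opening: 0.0853
grip_force: 0.0
t 22.8 tcp [0.6363 0.0116 0.1465] open 0.0853 grip 0.0 ft [ 0.2 -0.1  0.4]
shift mm [  0.4  -0.5 108.5]
turn deg [-0.   -0.01 -0.02] q6 1.34
```

```bash
python3 -m crank '[[[0,0,20],[0,0,0],-1],[[0,0,20],[0,0,0],-1],[[0,0,20],[0,0,0],-1],[[0,0,20],[0,0,0],-1],[[0,0,15],[0,0,0],-1],[[0,0,8],[0,0,0],-1],[[0,0,5],[0,0,0],-1],[[0,0,0],[0,0,0],-1]]' 30
python3 -m crank '[[[0,0,0],[0,0,0],1],[[0,0,0],[0,0,0],1],[[0,0,0],[0,0,0],1],[[0,0,0],[0,0,0],1],[[0,0,0],[0,0,0],1],[[0,0,0],[0,0,0],1],[[0,0,0],[0,0,0],1],[[0,0,0],[0,0,0],1]]' 30
python3 -m crank '[[[0,0,-4],[0,0,0],1],[[0,0,-10],[0,0,0],1],[[0,0,-18],[0,0,0],1],[[0,0,-20],[0,0,0],1],[[0,0,-20],[0,0,0],1],[[0,0,-18],[0,0,0],1],[[0,0,-10],[0,0,0],1],[[0,0,0],[0,0,0],1]]' 30
python3 go.py .4815 .3155 .14
python3 - <<'E'
from h import *
p,d=capture("side"); cv2.imwrite("pics/side4.png",p)
E
```

```text
t: 23.6
tool_pos: [0.6364, 0.0117, 0.0386]
tool_rot: [0.993, 0.115, 0.0, -0.0]
ft_force: [-0.2, 0.2, 0.6]
opening: 0.0854
grip_force: 0.0
t: 24.4
tool_pos: [0.6368, 0.0118, 0.0394]
tool_rot: [0.993, 0.115, 0.001, 0.0]
ft_force: [-0.9, 0.8, 5.4]
opening: 0.0528
grip_force: 32.2
t: 25.2
tool_pos: [0.6369, 0.0118, 0.14]
tool_rot: [0.993, 0.115, 0.002, 0.0]
ft_force: [-0.1, 0.0, -0.9]
opening: 0.0527
grip_force: 31.7
t 25.2 tcp [0.6369 0.0118 0.14  ] open 0.0527 grip 31.7 ft [-0.1  0.  -0.9]
shift mm [ -82.  -331.2   -0.5]
turn deg [ 0.04 -0.17 -0.01] q6 1.34
```

View pics/side4.png

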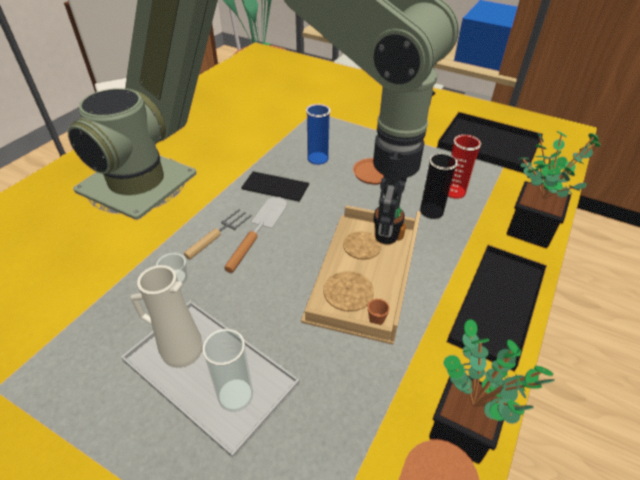

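The cactus is held and lifted, seen at (388,222), and the jug and beaker haven't moved. I'm carrying it to the saucer.

```bash
python3 -m crank '[[[-2,-8,0],[0,0,0],1],[[-4,-16,0],[0,0,0],1],[[-6,-25,0],[0,0,0],1],[[-7,-28,0],[0,0,0],1],[[-7,-28,0],[0,0,0],1],[[-7,-28,0],[0,0,0],1],[[-7,-28,0],[0,0,0],1],[[-7,-28,0],[0,0,0],1]]' >/dev/null
python3 -m crank '[[[-7,-28,0],[0,0,0],1],[[-7,-28,0],[0,0,0],1],[[-7,-28,0],[0,0,0],1],[[-6,-25,0],[0,0,0],1],[[-5,-20,0],[0,0,0],1],[[-3,-13,0],[0,0,0],1],[[0,0,0],[0,0,0],1],[[0,0,0],[0,0,0],1]]'
python3 go.py .4815 .3155 .034
```

```text
t: 26.85
tool_pos: [0.4804, 0.3151, 0.138]
tool_rot: [0.993, 0.115, -0.0, 0.0]
ft_force: [0.1, -0.5, -1.4]
opening: 0.0526
grip_force: 31.8
t 26.85 tcp [0.4804 0.3151 0.138 ] open 0.0526 grip 31.8 ft [ 0.1 -0.5 -1.4]
shift mm [  1.2  -0.2 104. ]
turn deg [0.04 0.03 0.03] q6 1.9
```

```bash
python3 -m crank '[[[1,0,15],[0,0,0],1],[[0,0,20],[0,0,0],1],[[0,0,20],[0,0,0],1],[[0,0,20],[0,0,0],1],[[0,0,14],[0,0,0],1],[[0,0,7],[0,0,0],1],[[0,0,3],[0,0,0],1],[[0,0,0],[0,0,0],1]]'
python3 -m crank '[[[0,0,1.5],[0,0,0],1],[[0,0,0],[0,0,0],1],[[0,0,0],[0,0,0],1]]'
```

```text
t: 27.65
tool_pos: [0.4821, 0.3152, 0.0394]
tool_rot: [0.993, 0.115, 0.0, -0.0]
ft_force: [-0.0, 0.5, -1.6]
opening: 0.0527
grip_force: 31.8
t: 27.95
tool_pos: [0.4819, 0.3157, 0.0383]
tool_rot: [0.993, 0.115, 0.0, -0.0]
ft_force: [0.2, 0.7, -1.5]
opening: 0.0528
grip_force: 31.8
```

```bash
python3 -m crank '[[[0,0,1.5],[0,0,0],1],[[0,0,0],[0,0,0],1],[[0,0,0],[0,0,0],1]]'
```

```text
t: 28.25
tool_pos: [0.4817, 0.3156, 0.0363]
tool_rot: [0.993, 0.115, 0.0, -0.0]
ft_force: [-0.6, 0.6, -1.2]
opening: 0.0529
grip_force: 31.8
```

```bash
python3 -m crank '[[[0,0,1.5],[0,0,0],1],[[0,0,0],[0,0,0],1],[[0,0,0],[0,0,0],1]]'
```

```text
t: 28.55
tool_pos: [0.4817, 0.3155, 0.0347]
tool_rot: [0.993, 0.115, -0.0, -0.0]
ft_force: [-0.4, -0.1, -1.2]
opening: 0.0525
grip_force: 31.8
```

```bash
python3 -m crank '[[[0,0,0.8],[0,0,0],1],[[0,0,0],[0,0,0],1],[[0,0,0],[0,0,0],1]]'
```

```text
t: 28.85
tool_pos: [0.4818, 0.3156, 0.0344]
tool_rot: [0.993, 0.115, 0.0, -0.0]
ft_force: [-0.8, 0.2, 3.3]
opening: 0.0525
grip_force: 32.1
```

```bash
python3 -m crank '[[[0,0,0],[0,0,0],0.2],[[0,0,0],[0,0,0],-0.3],[[0,0,0],[0,0,0],-1],[[0,0,0],[0,0,0],-1],[[0,0,0],[0,0,0],-1],[[0,0,-10],[0,0,0],-1],[[0,0,-20],[0,0,0],-1],[[0,0,-30],[0,0,0],-1]]' >/dev/null
python3 -m crank '[[[0,0,-35],[0,0,0],-1],[[0,0,-35],[0,0,0],-1],[[0,0,-35],[0,0,0],-1],[[0,0,-35],[0,0,0],-1],[[0,0,-15],[0,0,0],-1],[[0,0,0],[0,0,0],-1]]'
python3 go.py .541 -.332 .245
python3 - <<'E'
from h import *
p,d=capture("side"); cv2.imwrite("pics/side5.png",p); w=cloud("side",d)
for l,z0,z1,r,c0 in(("jug",.175,.195,.026,(.41,-.31)),("beaker",.137,.15,.0275,(.54,-.33)),("cactus_pot",.043,.06,.027,(.48,.315))):
  for m in masks_of(l,"side"):
    P=w[m["pixels"]]; P=P[~np.isnan(P[:,0])]; Q=P[(P[:,2]>z0)&(P[:,2]<z1)][:,:2]
    if len(Q)>20 and np.hypot(*(np.median(Q,0)-c0))<.06: print(l,m["conf"],circ(Q,r)[:2],P[:,2].max())
E
```

```text
t: 30.25
tool_pos: [0.4828, 0.3162, 0.2527]
tool_rot: [0.993, 0.115, 0.003, -0.002]
ft_force: [0.8, -0.8, -0.5]
opening: 0.0851
grip_force: 0.0
t 30.25 tcp [0.4828 0.3162 0.2527] open 0.0851 grip 0.0 ft [ 0.8 -0.8 -0.5]
shift mm [-91.3 644.4   5.6]
turn deg [-0.13 -0.38 -0.01] q6 1.9
jug 0.93 [ 0.41468039 -0.31064248] 0.19090172590808985
beaker 0.66 [ 0.54101736 -0.33288171] 0.14613682243641002
cactus_pot 0.74 [0.4810643 0.316479 ] 0.08778696908267536
```

View pics/side5.png

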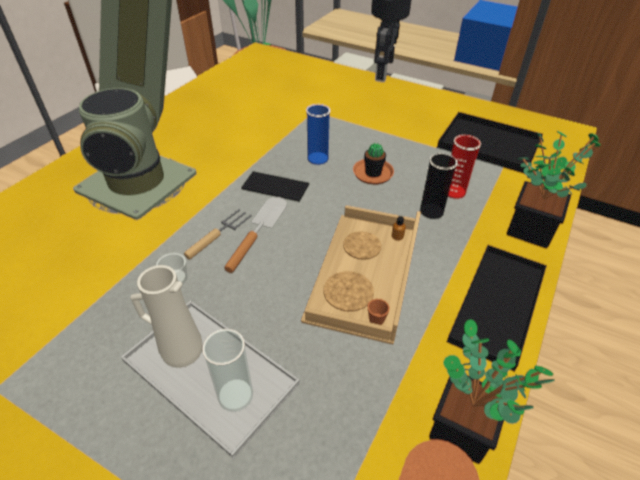

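The cactus stands upright and centred in the saucer at (375,165). The beaker is next.

```bash
python3 -m crank '[[[-4,20,0],[0,0,0],-1],[[-4,33,0],[0,0,0],-1],[[-5,33,0],[0,0,0],-1],[[-5,33,0],[0,0,0],-1],[[-5,33,0],[0,0,0],-1],[[-5,33,0],[0,0,0],-1],[[-5,33,0],[0,0,0],-1],[[-5,33,0],[0,0,0],-1]]' >/dev/null
python3 -m crank '[[[-5,33,0],[0,0,0],-1],[[-5,33,0],[0,0,0],-1],[[-5,33,0],[0,0,0],-1],[[-5,33,0],[0,0,0],-1],[[-5,33,0],[0,0,0],-1],[[-5,33,0],[0,0,0],-1],[[-5,33,0],[0,0,0],-1],[[-5,33,0],[0,0,0],-1]]' >/dev/null
python3 -m crank '[[[-5,33,0],[0,0,0],-1],[[-5,33,0],[0,0,0],-1],[[-4,33,0],[0,0,0],-1],[[-4,30,0],[0,0,0],-1],[[0,0,0],[0,0,0],-1],[[0,0,0],[0,0,0],-1]]'
python3 go.py .541 -.332 .0955
```

```text
t: 32.65
tool_pos: [0.5345, -0.3333, 0.2471]
tool_rot: [0.993, 0.114, -0.001, -0.001]
ft_force: [0.4, -0.2, 0.3]
opening: 0.0853
grip_force: 0.0
t 32.65 tcp [ 0.5345 -0.3333  0.2471] open 0.0853 grip 0.0 ft [ 0.4 -0.2  0.3]
shift mm [  6.9   0.7 151.6]
turn deg [-0.18  0.12 -0.08] q6 0.77
```

```bash
python3 -m crank '[[[6.5,0.5,25],[0,0,0],-1],[[0,0,25],[0,0,0],-1],[[0,0,25],[0,0,0],-1],[[0,0,25],[0,0,0],-1],[[0,0,25],[0,0,0],-1],[[0,0,17],[0,0,0],-1],[[0,0,9],[0,0,0],-1],[[0,0,0],[0,0,0],-1]]' 30
python3 -m crank '[[[0,0,0],[0,0,0],1],[[0,0,0],[0,0,0],1],[[0,0,0],[0,0,0],1],[[0,0,0],[0,0,0],1],[[0,0,0],[0,0,0],1],[[0,0,0],[0,0,0],1],[[0,0,0],[0,0,0],1],[[0,0,0],[0,0,0],1]]' 30
python3 -m crank '[[[0,0,-4],[0,0,0],1],[[0,0,-10],[0,0,0],1],[[0,0,-18],[0,0,0],1],[[0,0,-20],[0,0,0],1],[[0,0,-20],[0,0,0],1],[[0,0,-18],[0,0,0],1],[[0,0,-10],[0,0,0],1],[[0,0,0],[0,0,0],1]]' 30
python3 go.py .571 .062 .195
```

```text
t: 33.45
tool_pos: [0.5409, -0.3309, 0.0966]
tool_rot: [0.993, 0.115, -0.001, -0.001]
ft_force: [-0.4, 0.0, 0.1]
opening: 0.0854
grip_force: 0.0
t: 34.25
tool_pos: [0.5423, -0.3325, 0.0995]
tool_rot: [0.993, 0.115, 0.001, 0.0]
ft_force: [-0.6, 2.1, 6.1]
opening: 0.0561
grip_force: 32.2
t: 35.05
tool_pos: [0.5422, -0.3329, 0.1997]
tool_rot: [0.993, 0.115, 0.001, 0.001]
ft_force: [1.1, 0.2, -1.8]
opening: 0.056
grip_force: 32.4
t 35.05 tcp [ 0.5422 -0.3329  0.1997] open 0.056 grip 32.4 ft [ 1.1  0.2 -1.8]
shift mm [ 118.1 -377.9    4. ]
turn deg [ 0.13 -0.13 -0.02] q6 0.77
```

```bash
python3 -m crank '[[[2,-7,0],[0,0,0],1],[[5,-15,0],[0,0,0],1],[[8,-25,0],[0,0,0],1],[[9,-28,0],[0,0,0],1],[[9,-28,0],[0,0,0],1],[[9,-28,0],[0,0,0],1],[[9,-28,0],[0,0,0],1],[[9,-28,0],[0,0,0],1]]' >/dev/null
python3 -m crank '[[[9,-28,0],[0,0,0],1],[[9,-28,0],[0,0,0],1],[[9,-28,0],[0,0,0],1],[[9,-28,0],[0,0,0],1],[[9,-28,0],[0,0,0],1],[[8,-26,0],[0,0,0],1],[[4,-17,0],[0,0,0],1],[[2,-9,0],[0,0,0],1]]' >/dev/null
python3 -m crank '[[[0,0,0],[0,0,0],1],[[0,0,0],[0,0,0],1]]'
python3 go.py .571 .062 .1115
```

```text
t: 36.85
tool_pos: [0.5705, 0.0636, 0.1976]
tool_rot: [0.993, 0.115, -0.0, 0.0]
ft_force: [-0.3, -1.2, -2.1]
opening: 0.0563
grip_force: 32.5
t 36.85 tcp [0.5705 0.0636 0.1976] open 0.0563 grip 32.5 ft [-0.3 -1.2 -2.1]
shift mm [ 0.2  1.6 86.1]
turn deg [0.02 0.06 0.01] q6 1.43
```

```bash
python3 -m crank '[[[0,1.5,12],[0,0,0],1],[[0,0,18],[0,0,0],1],[[0,0,20],[0,0,0],1],[[0,0,18],[0,0,0],1],[[0,0,10],[0,0,0],1],[[0,0,4],[0,0,0],1],[[0,0,0],[0,0,0],1]]'
python3 -m crank '[[[0,0,1.5],[0,0,0],1],[[0,0,0],[0,0,0],1],[[0,0,0],[0,0,0],1]]'
```

```text
t: 37.55
tool_pos: [0.5712, 0.0619, 0.1156]
tool_rot: [0.993, 0.115, -0.0, -0.0]
ft_force: [-0.0, -0.1, -1.8]
opening: 0.0562
grip_force: 32.5
t: 37.85
tool_pos: [0.5717, 0.0624, 0.1151]
tool_rot: [0.993, 0.115, 0.001, -0.0]
ft_force: [-0.2, 0.4, -2.1]
opening: 0.0565
grip_force: 32.5
```

```bash
python3 -m crank '[[[0,0,1],[0,0,0],1],[[0,0,0],[0,0,0],1],[[0,0,0],[0,0,0],1]]'
```

```text
t: 38.15
tool_pos: [0.5713, 0.0623, 0.1136]
tool_rot: [0.993, 0.115, 0.0, -0.0]
ft_force: [0.3, -0.4, -1.5]
opening: 0.0561
grip_force: 32.5
```

```bash
python3 -m crank '[[[0,0,1.5],[0,0,0],1],[[0,0,0],[0,0,0],1],[[0,0,0],[0,0,0],1]]'
```

```text
t: 38.45
tool_pos: [0.5713, 0.0623, 0.1119]
tool_rot: [0.993, 0.115, -0.0, -0.0]
ft_force: [-0.3, 0.8, -2.3]
opening: 0.0562
grip_force: 32.5
```

```bash
python3 -m crank '[[[0,0,1],[0,0,0],1],[[0,0,0],[0,0,0],1],[[0,0,0],[0,0,0],1]]'
```

```text
t: 38.75
tool_pos: [0.5716, 0.0624, 0.1115]
tool_rot: [0.993, 0.115, 0.0, -0.0]
ft_force: [-0.8, 0.2, 2.6]
opening: 0.0564
grip_force: 32.8
```

Contact came at the expected height. I'm releasing the beaker, lifting and moving to the jug.

```bash
python3 -m crank '[[[0,0,0],[0,0,0],0.2],[[0,0,0],[0,0,0],-0.3],[[0,0,0],[0,0,0],-1],[[0,0,0],[0,0,0],-1],[[0,0,0],[0,0,0],-1],[[0,0,-10],[0,0,0],-1],[[0,0,-20],[0,0,0],-1],[[0,0,-25],[0,0,0],-1]]' >/dev/null
python3 -m crank '[[[0,0,-25],[0,0,0],-1],[[0,0,-25],[0,0,0],-1],[[0,0,-25],[0,0,0],-1],[[0,0,-25],[0,0,0],-1],[[0,0,0],[0,0,0],-1]]'
python3 go.py .4145 -.3106 .265
python3 - <<'E'
from h import *
p,d=capture("side"); w=cloud("side",d)
for m in masks_of("beaker","side"):
    P=w[m["pixels"]]; P=P[~np.isnan(P[:,0])]; Q=P[(P[:,2]>.149)&(P[:,2]<.162)][:,:2]
    if len(Q)>20: print(m["conf"],circ(Q,.0275)[:2],len(Q))
E
```

```text
t: 40.05
tool_pos: [0.5732, 0.0624, 0.2705]
tool_rot: [0.993, 0.115, 0.004, 0.0]
ft_force: [-0.3, -0.1, 0.6]
opening: 0.0854
grip_force: 0.0
t 40.05 tcp [0.5732 0.0624 0.2705] open 0.0854 grip 0.0 ft [-0.3 -0.1  0.6]
shift mm [-239.7  327.     3.9]
turn deg [ 0.07 -0.49 -0.01] q6 1.43
0.98 [0.56937565 0.06124841] 230
```

```bash
python3 -m crank '[[[-24,33,0],[0,0,0],-1],[[-24,33,0],[0,0,0],-1],[[-24,33,0],[0,0,0],-1],[[-24,33,0],[0,0,0],-1],[[-24,33,0],[0,0,0],-1],[[-24,33,0],[0,0,0],-1],[[-24,33,0],[0,0,0],-1],[[-24,33,0],[0,0,0],-1]]' >/dev/null
python3 -m crank '[[[-24,33,0],[0,0,0],-1],[[-24,30,0],[0,0,0],-1],[[0,0,0],[0,0,0],-1],[[0,0,0],[0,0,0],-1]]'
python3 go.py .4145 -.3106 .139
```

```text
t: 41.35
tool_pos: [0.4115, -0.3108, 0.2646]
tool_rot: [0.994, 0.114, -0.001, -0.001]
ft_force: [-1.1, -0.9, -0.1]
opening: 0.0852
grip_force: 0.0
t 41.35 tcp [ 0.4115 -0.3108  0.2646] open 0.0852 grip 0.0 ft [-1.1 -0.9 -0.1]
shift mm [  3.2   0.8 125.6]
turn deg [-0.16  0.08 -0.13] q6 0.67
```

```bash
python3 -m crank '[[[3,0.5,20],[0,0,0],-1],[[0,0,22],[0,0,0],-1],[[0,0,22],[0,0,0],-1],[[0,0,22],[0,0,0],-1],[[0,0,20],[0,0,0],-1],[[0,0,14],[0,0,0],-1],[[0,0,5],[0,0,0],-1],[[0,0,0],[0,0,0],-1]]' 50
python3 -m crank '[[[0,0,0],[0,0,0],1],[[0,0,0],[0,0,0],1],[[0,0,0],[0,0,0],1],[[0,0,0],[0,0,0],1],[[0,0,0],[0,0,0],1],[[0,0,0],[0,0,0],1],[[0,0,0],[0,0,0],1],[[0,0,0],[0,0,0],1]]' 50
python3 -m crank '[[[0,0,-4],[0,0,0],1],[[0,0,-10],[0,0,0],1],[[0,0,-16],[0,0,0],1],[[0,0,-16],[0,0,0],1],[[0,0,-16],[0,0,0],1],[[0,0,-16],[0,0,0],1],[[0,0,-12],[0,0,0],1],[[0,0,0],[0,0,0],1]]' 50
python3 go.py .601 -.061 .23
```

```text
t: 42.15
tool_pos: [0.4153, -0.3093, 0.1402]
tool_rot: [0.993, 0.116, -0.001, -0.001]
ft_force: [0.4, -0.2, -0.1]
opening: 0.0853
grip_force: 0.0
t: 42.95
tool_pos: [0.4157, -0.3105, 0.1421]
tool_rot: [0.993, 0.115, 0.001, 0.0]
ft_force: [-1.3, 2.8, 6.8]
opening: 0.053
grip_force: 52.4
t: 43.75
tool_pos: [0.4161, -0.3113, 0.2327]
tool_rot: [0.993, 0.115, 0.001, 0.001]
ft_force: [0.0, -1.0, -3.3]
opening: 0.0528
grip_force: 53.6
t 43.75 tcp [ 0.4161 -0.3113  0.2327] open 0.0528 grip 53.6 ft [ 0.  -1.  -3.3]
shift mm [ 237.2 -201.6    2.7]
turn deg [ 0.17 -0.14 -0.01] q6 0.68
```

```bash
python3 -m crank '[[[6,-5,0],[0,0,0],1],[[12,-10,0],[0,0,0],1],[[20,-17,0],[0,0,0],1],[[20,-17,0],[0,0,0],1],[[20,-17,0],[0,0,0],1],[[20,-17,0],[0,0,0],1],[[20,-17,0],[0,0,0],1],[[20,-17,0],[0,0,0],1]]' >/dev/null
python3 -m crank '[[[20,-17,0],[0,0,0],1],[[20,-17,0],[0,0,0],1],[[20,-17,0],[0,0,0],1],[[18,-16,0],[0,0,0],1],[[13,-11,0],[0,0,0],1],[[7,-6,0],[0,0,0],1],[[0,0,0],[0,0,0],1],[[0,0,0],[0,0,0],1]]'
python3 go.py .601 -.061 .1541
python3 - <<'E'
from h import *
p,d=capture("side"); cv2.imwrite("pics/side6.png",p)
E
```

```text
t: 45.35
tool_pos: [0.5987, -0.0617, 0.2306]
tool_rot: [0.993, 0.115, -0.001, 0.0]
ft_force: [-1.0, -0.2, -5.1]
opening: 0.0528
grip_force: 53.6
t 45.35 tcp [ 0.5987 -0.0617  0.2306] open 0.0528 grip 53.6 ft [-1.  -0.2 -5.1]
shift mm [ 2.5 -0.1 76.5]
turn deg [ 0.02  0.08 -0.02] q6 1.22
```

View pics/side6.png

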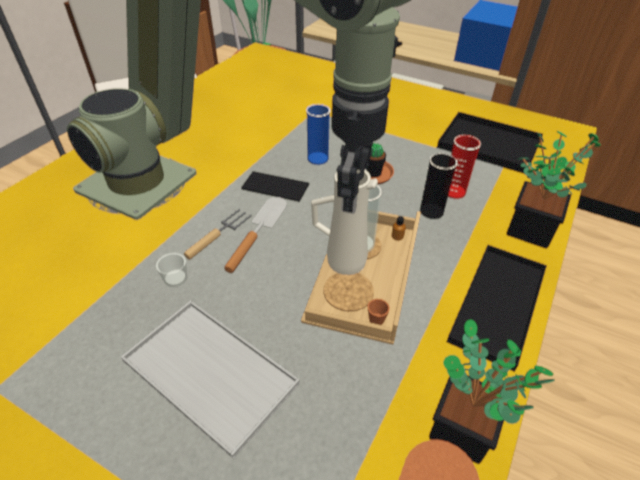

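The jug hangs upright at (348,235) above the large mat at (350,292), clear of the beaker. I'm lowering it.

```bash
python3 -m crank '[[[2.5,0,10],[0,0,0],1],[[0,0,16],[0,0,0],1],[[0,0,16],[0,0,0],1],[[0,0,16],[0,0,0],1],[[0,0,10],[0,0,0],1],[[0,0,4],[0,0,0],1],[[0,0,0],[0,0,0],1]]'
python3 -m crank '[[[0,0,1.5],[0,0,0],1],[[0,0,0],[0,0,0],1],[[0,0,0],[0,0,0],1]]'
```

```text
t: 46.1
tool_pos: [0.6014, -0.0608, 0.1585]
tool_rot: [0.993, 0.115, -0.0, -0.0]
ft_force: [-0.5, -1.4, -4.3]
opening: 0.0529
grip_force: 53.6
t: 46.4
tool_pos: [0.602, -0.0605, 0.1581]
tool_rot: [0.993, 0.115, 0.001, 0.0]
ft_force: [-0.1, 0.0, -4.4]
opening: 0.0528
grip_force: 53.6
```

```bash
python3 -m crank '[[[0,0,1.2],[0,0,0],1],[[0,0,0],[0,0,0],1],[[0,0,0],[0,0,0],1]]'
```

```text
t: 46.7
tool_pos: [0.6017, -0.0605, 0.1563]
tool_rot: [0.993, 0.115, 0.0, -0.0]
ft_force: [-1.3, -0.4, -4.4]
opening: 0.0527
grip_force: 53.6
```

```bash
python3 -m crank '[[[0,0,1.5],[0,0,0],1],[[0,0,0],[0,0,0],1],[[0,0,0],[0,0,0],1]]'
```

```text
t: 47.0
tool_pos: [0.6016, -0.0605, 0.1547]
tool_rot: [0.993, 0.115, -0.0, -0.0]
ft_force: [-0.7, -0.2, -4.4]
opening: 0.0529
grip_force: 53.6
```

```bash
python3 -m crank '[[[0,0,1],[0,0,0],1],[[0,0,0],[0,0,0],1],[[0,0,0],[0,0,0],1]]'
```

```text
t: 47.3
tool_pos: [0.6019, -0.0605, 0.1542]
tool_rot: [0.993, 0.115, 0.0, 0.0]
ft_force: [-1.2, 0.1, -0.4]
opening: 0.0526
grip_force: 53.8
```

Contact is just beginning, so one more small step and then I release.

```bash
python3 -m crank '[[[0,0,0.5],[0,0,0],1],[[0,0,0],[0,0,0],1],[[0,0,0],[0,0,0],0.2],[[0,0,0],[0,0,0],-0.3],[[0,0,0],[0,0,0],-1],[[0,0,0],[0,0,0],-1],[[0,0,0],[0,0,0],-1],[[0,0,-10],[0,0,0],-1]]' >/dev/null
python3 -m crank '[[[0,0,-20],[0,0,0],-1],[[0,0,-25],[0,0,0],-1],[[0,0,-25],[0,0,0],-1],[[0,0,-25],[0,0,0],-1],[[0,0,-25],[0,0,0],-1],[[0,0,-10],[0,0,0],-1],[[0,0,0],[0,0,0],-1],[[0,0,0],[0,0,0],-1]]'
python3 - <<'E'
from h import *
p,d=capture("side"); cv2.imwrite("pics/side7.png",p); w=cloud("side",d)
for l,z0,z1,r,c0,t in(("jug",.19,.206,.026,(.60,-.06),(.6011,-.0607)),("beaker",.149,.162,.0275,(.57,.062),(.5708,.062)),("cactus_pot",.043,.06,.027,(.48,.315),(.4815,.3155))):
  for m in masks_of(l,"side"):
    P=w[m["pixels"]]; P=P[~np.isnan(P[:,0])]; Q=P[(P[:,2]>z0)&(P[:,2]<z1)][:,:2]
    if len(Q)>20 and np.hypot(*(np.median(Q,0)-c0))<.06: q=circ(Q,r)[:2]; print(l,round(m["conf"],2),q.round(4),"off mm",(1000*np.hypot(*(q-t))).round(1),"top",P[:,2].max().round(3))
E
```

```text
t: 48.9
tool_pos: [0.6012, -0.0605, 0.2924]
tool_rot: [0.993, 0.115, -0.001, -0.0]
ft_force: [-0.1, 0.1, 0.5]
opening: 0.0854
grip_force: 0.0
jug 0.79 [ 0.5999 -0.0614] off mm 1.4 top 0.203
```

View pics/side7.png

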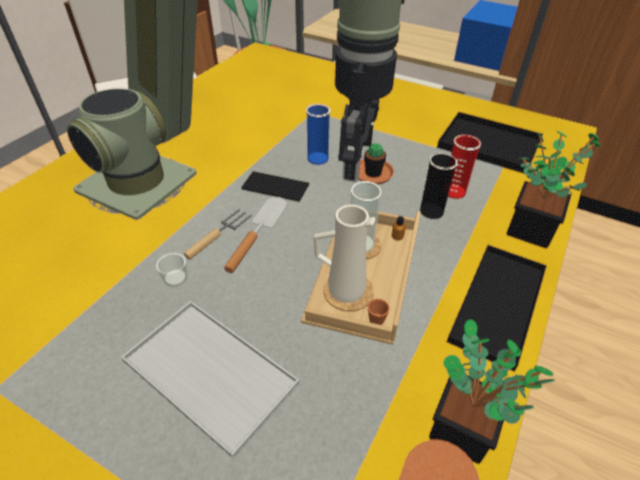

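The jug stands on the large mat at (348,290), the beaker stands upright behind it at (366,215), and the cactus is in the saucer at (375,162). The fingers are clear, so I'm handing the job in.

```bash
python3 -c "
from bench import *
print(close_job())"
```

```text
the job is handed in; nothing more can be done
None
```

The job is handed in, though the hand-in gave no verdict: by my measurements the jug is 1.4 mm off the large mat's centre, the beaker about 2 mm off the small mat's and the cactus pot about 1 mm off the saucer's, and the last picture shows all three upright and released, with the clay pot and dropper bottle still in place.

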